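# Zero the card reader, then hold the card holder home in its bay

## Task

Zero the bench card reader while its bay is empty: twist its spring-return knob clockwise all the way to the stop and let it go so that it springs back. Then pick the card holder off the bench by its upright grip, slide it flat and nose first under the lip of the reader's bay, push it fully home against the sprung ejector without slamming it in, and finish while you are still holding it pressed home, because the reader only reads while the holder is held there. Leave the other things on the bench where they stand.

Things in the scene. Friction and masses are not known exactly. Their poses are not given: they have to be found in the camera images.
- reader: Bench card reader: low white console fixed on the bench, 230 (x) x 190 (y) mm, deck 34 mm high. Origin at the centre of its underside; x from its front edge (robot side) into the bay, y left, z up. The card bay runs along x at y = +35 mm from the front edge to the hood (x 18 to 105, y -12 to 82, top 75 mm high); knob at the front right, low display (60 mm high) behind it at x over 60 mm.
- bay_mouth (a point): On the metal bay floor under the front of the lip (reader frame 18, 35, 35 mm), axes as the reader. The slot under the lip is 58 mm wide, 10 mm high, its upper edge bevelled. Rails 7 mm high, 58 mm apart, lead in from 33 mm before this point, their flared ends from 56 mm before it, where they are 78 mm apart. The sprung ejector waits 37 mm inside; the hard stop is 47 mm inside.
- reader_home (a point): Where the point holder_grip is when the holder is fully home (reader frame -8, 35, 59 mm), axes as the reader.
- zero_knob (a joint): Turn of the zero knob in rad: 0 at rest, grows clockwise seen from above, hard stop at 1.05 (60 degrees). A spring drives it back to 0; it takes 0.04 N m at rest and 0.16 N m at the stop.
- knob_grip (a point): Middle of the knob's upright finger bar: 40 mm long, 12 mm thick, rising from 40 to 68 mm above the bench, over a round skirt of 41 mm diameter. The point is on the turning axis, 55 mm above the bench (reader frame -50, -50, 55 mm); its x axis lies along the bar and turns with it (at rest along the reader's x), z up.
- ejector (a joint): Travel of the sprung ejector bar in the bay in m: 0 at rest, 0.010 when the holder is fully home on the hard stop. Its spring pushes back with 2.5 N at first contact and 6 N at home, and shoves the holder out when it is let go.
- holder: The card holder, loose on the bench (70 g, mass varies): a flat grey plate 90 (x) x 54 (y) x 8 mm with a paper card in its nose half and an upright grip at its tail. Origin at the centre of its underside, x towards the nose, z up.
- holder_grip (a point): In the middle of the card holder's grip: the grip is 12 mm thick across y, 34 mm long along x, and rises from 8 to 40 mm above the plate's underside. This point is 28 mm behind the plate's centre and 24 mm above its underside; the nose edge is 73 mm ahead of it. Axes as the holder.
- slide_box: Bystander: green slide box 71 x 100 x 36 mm, origin at the centre of its underside. It and the card holder lie right of the reader, one nearer, one farther, either way round.
- vial: Bystander: small upright vial, 22 mm diameter, 44 mm high, origin at the centre of its underside.
- dropper: Bystander: dropper bottle, 36 mm diameter, 102 mm high, origin at the centre of its underside.
- label_roll: Bystander: roll of labels lying flat, 62 mm diameter, 25 mm high, origin at the centre of its underside.
There are look-alikes about, which are no part of the job. Several things look just like the holder: the one meant starts farthest from the robot's base.

How it is judged:
By the outcome, as a careful person would: the job done as asked, in the order asked, and still so for the second after the job is handed in, while the arm keeps its last pose, push and grip.
It also fails if it takes over 62 s, if anything falls off the work surface, if the arm or the gripper's body presses on something with over 40 N, if the wrist force passes 120 N, or if a joint passes its speed limit or range.

## Robot

A 7-joint arm with a two-finger parallel gripper is mounted at the origin on a cart in front of the work surface, level with it; the furniture and walls round the work are solid. World frame = base frame: x ahead of the robot, y to its left, z up, the work surface at z = 0. Lengths are in m, angles in rad, forces in N, time in s.
With the tool pointing down it reaches from about 0.35 to 0.9 m from the base axis. Payload 8.1 kg.
Tool frame: the origin (TCP) lies at the very end of the fingers, on their centre line; the grasp point (between the pads) lies 19 mm behind it; z points along the fingers, y is the line along which they close (so a half turn about z gives the same grasp; the last joint's range is limited). The gripper opens to 92 mm and grips with 3 to 60 N. Pads are 19 mm wide; open, the fingers measure 130 mm over their backs; the gripper's body (75 mm by 190 mm) begins 47 mm behind the grasp point.
Start: joints at [-1.268, 0.434, 0.025, 1.573, -0.012, 1.134, -0.075], TCP at [0.247, 0.574, 0.227] pointing down, gripper open.
Joint ranges: [-2.62, 2.62], [-0.44, 2.09], [-1.27, 1.32], [0.08, 2.57], [-1.32, 4.46], [0.12, 2], [-2.74, 2.74]. Speed limits (rad/s): [2.22, 2.22, 3.01, 3.01, 3.14, 3.14, 3.14].

## Interface

Orientations are given as a rotation vector (axis times angle).
In Python, from cell import arm gives the robot as it stands.
- The arm moves only by the tool jog_arm, never from a script. Its argument "rows" is a list of rows, each a list of 3 entries, a list of its own where there are three numbers: the shift along the world's x, y, z in cm, then the turn, a rotation vector about the world's x, y, z in degrees, then the opening, from 0 (shut) to 1 (fully open). A call has 1 to 8 rows; each row is the pose to reach, as a shift and turn from the pose commanded when the call began; what a row does not reach only later rows make up. A row lasts 1/8 s, in which the tool goes at most 62.5 mm and 10.7 degrees, less where a joint would pass 70% of its speed; a pose out of reach is approached as far as the arm can. A call with a gripper value outside its range is refused whole. The fingers move at their own pace and stop on an object; "newtons" is the grip in N (left out, the last holds). Time passes only in rows, so rows that repeat a pose let the fingers close. It gives the time, the measured TCP pose, the force, the opening and the grip force at its end, in the units of the state.
- arm.observe(): the state, without advancing time (a new reading comes with each control period).
- arm.get_image(name): name is "side" or "top"; returns a dict with "img" (420x560x3 uint8, red, green, blue), "depth" (420x560 float32, m along the optical axis (not along the pixel's ray), 0 where there is no reading), "fx", "fy", "cx", "cy" (pixels), "rvec" (rotation vector, rad) and "tvec" (3), from world to camera coordinates, as OpenCV has them. Camera axes: x right, y down, z forward; pixel columns grow to the right and rows downward; lengths in m; the calibration is good to about 2 mm. A picture is of the moment at which its call begins.
- arm.sign_off(): hands the job in; it is judged then, once.
The state is a dict: "clock": time; "joints": joint angles; "dq": joint speeds; "joint_efforts": joint torques, N m; "position": TCP position; "ee_rot": TCP orientation; "force": force on the tool from outside, world axes, zero at the start; "ft_torque": the same for the moment, N m; "width": opening from 0.0 (shut) to 1.0 (fully open); "gripper_force": force on a finger pad.
Only numpy, scipy, OpenCV 4.12 (cv2) and the standard library are available. Lean on these libraries where they do the work, as an engineer would, in place of code of your own. Each camera call takes 0.05 s, during which the arm holds its last target. There are 200 camera calls.

## Working session

There is one attempt and no reset: what is moved stays moved. The work goes in short steps, Python scripts to look and compute and a tool call to move; the robot and the scene stay as the last step left them, time stands still between calls to the robot, and variables do not carry over. Pictures are saved under pics/ and viewed, at most 10 in all, crops included, and the job is handed in when it is done.

Besides the shell and the picture viewer there is one more tool, called after "Emit:" as name([rows], argument=value, ...), one row to a line, values as JSON. jog_arm: Moves the arm, as the interface text tells. Its arguments: {"type":"object","properties":{"rows":{"type":"array","items":{"type":"array"}},"newtons":{"type":"number"}},"required":["rows"]}

```bash
mkdir -p pics
cat > h.py <<'E'
import numpy as np, cv2
from cell import arm
def cam(n):
    d=arm.get_image(n); d['R']=cv2.Rodrigues(np.array(d['rvec'],float))[0]; d['t']=np.array(d['tvec'],float); return d
def save(d,f): cv2.imwrite('pics/'+f,cv2.cvtColor(d['img'],cv2.COLOR_RGB2BGR))
def ray(d,u,v,z):
    c=-d['R'].T@d['t']; r=d['R'].T@np.array([(u-d['cx'])/d['fx'],(v-d['cy'])/d['fy'],1.])
    return c+r*(z-c[2])/r[2]
def cloud(d):
    v,u=np.mgrid[:420,:560]; Z=d['depth']; P=np.stack([(u-d['cx'])/d['fx']*Z,(v-d['cy'])/d['fy']*Z,Z],-1)
    P=(P-d['t'])@d['R']; P[Z==0]=np.nan; return P
def proj(d,p):
    q=d['R']@np.array(p)+d['t']; return q[0]/q[2]*d['fx']+d['cx'],q[1]/q[2]*d['fy']+d['cy']
E
python3 - <<'E'
from h import *
for n in('top','side'):
    d=cam(n); save(d,n+'0.png'); print(n,d['fx'],-d['R'].T@d['t'],d['R'][2]); np.savez(n+'0.npz',P=cloud(d),img=d['img'])
s=arm.observe(); print(s)
E
```

```text
top 460.550810332665 [ 0.41599079 -0.02743123  1.04465298] [ 1.05365532e-01  6.83623974e-04 -9.94433325e-01]
side 494.7492823822502 [ 0.41338579 -0.8789433   0.5950626 ] [ 0.10029085  0.84577332 -0.52403172]
{'clock': 0.1, 'joints': array([-1.26759004,  0.43515373,  0.02496057,  1.57402908, -0.01158067,
        1.13403258, -0.07513255]), 'dq': array([ 0.00024169, -0.00118017, -0.00169854, -0.00186585, -0.00025221,
       -0.00120352, -0.0009424 ]), 'joint_efforts': array([ 3.30905990e-03, -6.69126892e+01,  9.87751409e-01, -3.15149868e+01,
       -6.06679218e-02,  3.73265496e-02,  4.19761591e-05]), 'position': array([0.24658308, 0.57377329, 0.22601418]), 'ee_rot': array([-6.33169485e-01, -3.07696766e+00,  2.30915021e-03]), 'force': array([0.36314342, 0.6678548 , 0.27710065]), 'ft_torque': array([ 0.01607833, -0.05264015,  0.01590651]), 'gripper_force': 0.0, 'width': 1.0017898543345585}
```

View pics/top0.png

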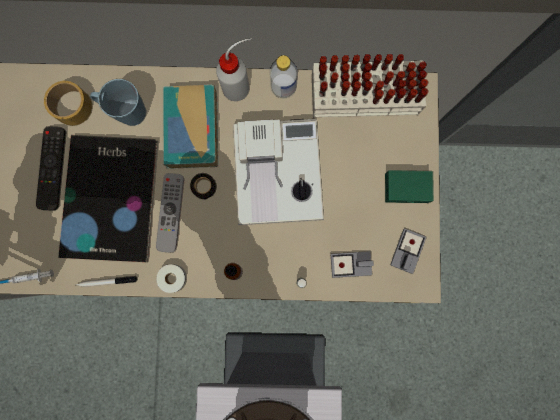

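View pics/side0.png

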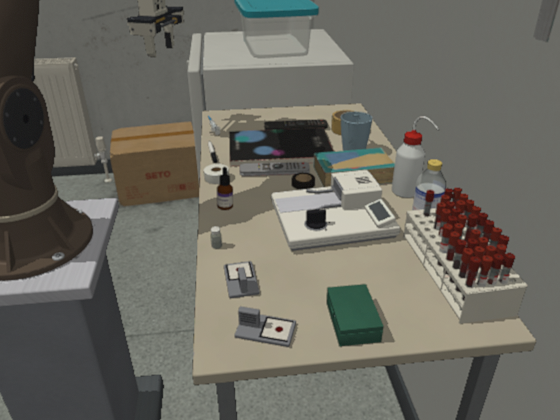

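The top view shows the reader centred at about (279,172), with its knob at (302,189) and its mouth facing the robot. There are two holder look-alikes: A at (350,264), nose left, and B at (408,250), nose up. The green box is at (410,186). In the side view, A is at (241,278) and B at (265,327). Next I'll measure both distances from the base, plus the reader pose.

Run:
```python
from h import *
f=np.load('top0.npz');P=f['P'];img=f['img'];hsv=cv2.cvtColor(img,cv2.COLOR_RGB2HSV)
def rect(m,name,k=1):
    cs,_=cv2.findContours(m.astype(np.uint8),0,2); 
    q=np.concatenate([c.reshape(-1,2) for c in sorted(cs,key=cv2.contourArea)[-k:]]); p=P[q[:,1],q[:,0],:2]
    print(name,cv2.minAreaRect((p[~np.isnan(p).any(1)]*1000).astype(np.float32)), 'n',m.sum())
def box(u0,u1,v0,v1):
    m=np.zeros(P.shape[:2],bool);m[v0:v1,u0:u1]=1;return m
Z=P[...,2]
print('bench z',np.nanmedian(Z[270:290,200:220]))
rect(box(228,330,112,230)&(Z>.02)&(Z<.045),'reader deck')
rect(box(228,285,112,165)&(Z>.068)&(Z<.082),'hood')
rect(box(285,320,170,210)&(Z>.048),'knobbar')
b=box(285,320,170,210)&(Z>.06);print('knob pts',P[b].mean(0),b.sum())
rect(box(375,440,160,210)&(Z>.02),'greenbox')
for n,bb in(('A',box(322,380,245,283)),('B',box(385,432,222,278))):
    rect(bb&(Z>.0045),n+' all'); rect(bb&(Z>.028),n+' grip')
    g=bb&(Z>.03);print('grip',P[g].mean(0),np.linalg.norm(P[g].mean(0)[:2]))
    w=bb&(hsv[...,1]<60)&(hsv[...,2]>150);rect(w,n+' card'); print('card',np.nanmean(P[w],0))
for nm,u0,u1,v0,v1 in(('vial',292,310,272,292),('dropper',220,246,258,284)):
    bb=box(u0,u1,v0,v1)&(Z>.015);print(nm,np.nanmean(P[bb],0))
im=cv2.cvtColor(img,cv2.COLOR_RGB2BGR)[110:300,225:440];cv2.imwrite('pics/crop.png',cv2.resize(im,None,fx=3,fy=3,interpolation=2)[:600])
```

```text
bench z 0.0003050718569031889
reader deck ((627.218994140625, -7.338897705078125), (231.15101623535156, 190.15843200683594), 4.841546058654785) n 6224
hood ((686.667724609375, 32.91697692871094), (86.9441146850586, 94.00423431396484), 4.803953647613525) n 1680
knobbar ((580.5651245117188, -61.16361999511719), (38.85009765625, 11.751248359680176), 6.034204006195068) n 110
knob pts [ 0.58029202 -0.06129326  0.06690686] 104
greenbox ((598.2285766601562, -302.74267578125), (100.05702209472656, 71.34239196777344), 89.94681549072266) n 1447
A all ((421.8943786621094, -179.62911987304688), (55.95332717895508, 96.29644012451172), 5.062564849853516) n 957
A grip ((424.1208801269531, -194.24346923828125), (12.175704002380371, 51.2115364074707), 4.3252949714660645) n 94
grip [ 0.42491249 -0.20249565  0.04170031] 0.47069641234799026
A card ((423.8533630371094, -176.65419006347656), (83.32282257080078, 130.1597442626953), 1.2155170440673828) n 1259
card [ 0.42133165 -0.17060751  0.00172575]
B all ((456.8848876953125, -304.2953796386719), (56.195125579833984, 91.56922912597656), 69.42000579833984) n 939
B grip ((430.41802978515625, -295.6298522949219), (12.937660217285156, 33.862091064453125), 72.42841339111328) n 102
grip [ 0.43050774 -0.29478495  0.03852795] 0.5217615167595432
B card ((458.3409118652344, -305.99761962890625), (125.5806655883789, 105.35662078857422), 0.44095438718795776) n 1620
card [ 0.46261052 -0.30689563  0.00082621]
vial [ 0.38043054 -0.06461763  0.03885076]
dropper [0.40202773 0.08197846 0.06260327]
```

View pics/crop.png

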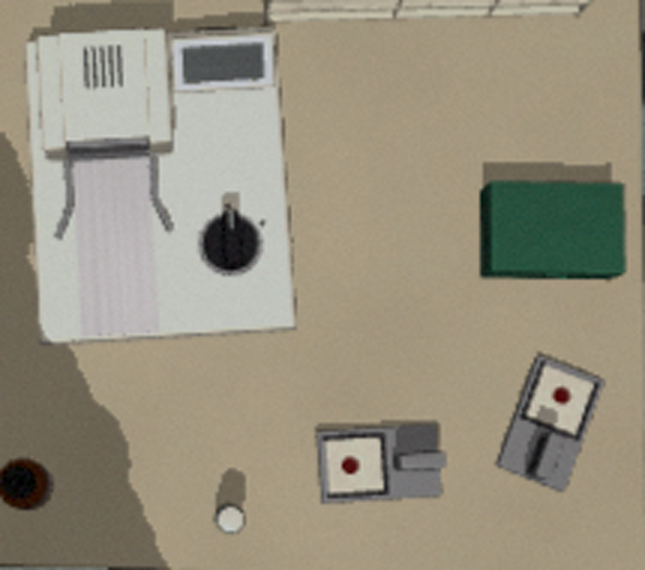

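Candidates: A at (350,264) has its grip 0.47 m from the base; B at (408,250) is 0.52 m away. B is farther, so B is the holder, and the crop shows its grip, card and nose up-right. The reader yaw is +4.8°, and the hood and knob positions agree with the given dimensions. I'll go to the knob first.

Emit:
jog_arm([
  [[2.5, -4.8, 0], [0, 0, 4], 0.45],
  [[5, -9.6, 0], [0, 0, 8], 0.45],
  [[7.5, -14.4, 0], [0, 0, 12], 0.45],
  [[10, -19.2, 0], [0, 0, 16], 0.45],
  [[12.5, -24, 0], [0, 0, 20], 0.45],
  [[15, -28.8, 0], [0, 0, 24], 0.45],
  [[17.5, -33.6, 0], [0, 0, 28], 0.45],
  [[20, -38.4, 0], [0, 0, 28], 0.45],
])

```text
clock: 1.1
position: [0.4472, 0.1885, 0.2267]
ee_rot: [0.132, -3.139, -0.0]
force: [0.9, -0.5, -0.2]
width: 0.45
gripper_force: 0.0
```

Emit:
jog_arm([
  [[2.5, -4.8, -1.5], [0, 0, 0], 0.45],
  [[5, -9.6, -3], [0, 0, 0], 0.45],
  [[7.5, -14.4, -5], [0, 0, 0], 0.45],
  [[10, -19.2, -7], [0, 0, 0], 0.45],
  [[12.5, -24, -9], [0, 0, 0], 0.45],
  [[13.4, -25.1, -11], [0, 0, 0], 0.45],
  [[13.4, -25.1, -11], [0, 0, 0], 0.45],
  [[13.4, -25.1, -11], [0, 0, 0], 0.45],
])

```text
clock: 2.1
position: [0.5805, -0.0595, 0.1171]
ee_rot: [0.132, -3.139, -0.001]
force: [0.8, 0.4, 0.2]
width: 0.449
gripper_force: 0.0
```

```bash
cat >> h.py <<'E'
def st():
    s=arm.observe(); R=cv2.Rodrigues(np.array(s['ee_rot']))[0]
    print('t%.2f'%s['clock'],'pos',np.round(s['position']*1000,1),'y-ang %.1f'%np.degrees(np.arctan2(R[1,1],R[0,1])),'tilt',np.round(R[:,2],3),'F',np.round(s['force'],1),'M',np.round(s['ft_torque'],2),'w %.3f g %.1f'%(s['width'],s['gripper_force']),'j',np.round(s['joints'],2)); return s
E
python3 -c "
from h import *
st(); save(cam('side'),'side1.png')"
```

```text
t2.10 pos [580.5 -59.5 117.1] y-ang 94.8 tilt [-0.     0.001 -1.   ] F [0.8 0.4 0.2] M [ 0.07 -0.01  0.01] w 0.449 g 0.0 j [-0.14  0.48  0.21  1.82 -0.13  0.86  1.79]
```

View pics/side1.png

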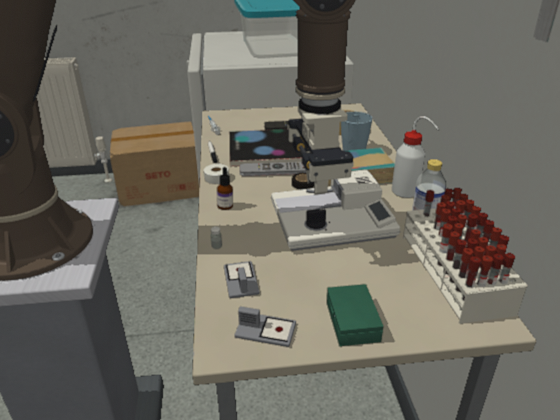

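The fingers are above the knob. I'll descend, grip, and twist.

Emit:
jog_arm([
  [[0, -0.2, -2.4], [0, 0, 0], 0.45],
  [[0, -0.2, -4.8], [0, 0, 0], 0.45],
  [[0, -0.2, -7.1], [0, 0, 0], 0.45],
  [[0, -0.2, -7.1], [0, 0, 0], 0.1],
  [[0, -0.2, -7.1], [0, 0, 0], 0],
  [[0, -0.2, -7.1], [0, 0, 0], 0],
  [[0, -0.2, -7.1], [0, 0, 0], 0],
  [[0, -0.2, -7.1], [0, 0, 0], 0],
], newtons=30)

```text
clock: 3.15
position: [0.5815, -0.0614, 0.047]
ee_rot: [-0.132, 3.137, 0.002]
force: [-1.7, 3.7, 6.5]
width: 0.129
gripper_force: 30.0
```

```bash
python3 -c "
from h import *
st()"
```

```text
t3.15 pos [581.5 -61.4  47. ] y-ang 94.8 tilt [ 0.002  0.002 -1.   ] F [-1.7  3.7  6.5] M [0.91 0.3  0.06] w 0.129 g 30.0 j [-0.12  0.58  0.19  1.87 -0.16  0.71  1.81]
```

Emit:
jog_arm([
  [[0, 0, 0.1], [0, 0, -8], 0],
  [[0, 0, 0.1], [0, 0, -16], 0],
  [[0, 0, 0.1], [0, 0, -24], 0],
  [[0, 0, 0.1], [0, 0, -32], 0],
  [[0, 0, 0.1], [0, 0, -40], 0],
  [[0, 0, 0.1], [0, 0, -48], 0],
  [[0, 0, 0.1], [0, 0, -54], 0],
  [[0, 0, 0.1], [0, 0, -54], 0],
])

```text
clock: 4.15
position: [0.5815, -0.0611, 0.0471]
ee_rot: [1.306, 2.857, 0.003]
force: [2.3, 5.1, -3.3]
width: 0.126
gripper_force: 30.0
```

```bash
python3 -c "
from h import *
st()"
```

```text
t4.15 pos [581.5 -61.1  47.1] y-ang 40.9 tilt [ 0.001  0.001 -1.   ] F [ 2.3  5.1 -3.3] M [ 0.97 -0.63  0.13] w 0.126 g 30.0 j [-0.3   0.61  0.45  1.88 -0.38  0.74  1.08]
```

Emit:
jog_arm([
  [[0, 0, 0], [0, 0, -3], 0],
  [[0, 0, 0], [0, 0, -6], 0],
  [[0, 0, 0], [0, 0, -8], 0],
  [[0, 0, 0], [0, 0, -8], 0],
  [[0, 0, 0], [0, 0, -8], 0],
])

```text
clock: 4.78
position: [0.5816, -0.0611, 0.0471]
ee_rot: [1.498, 2.761, 0.003]
force: [2.3, 5.1, -3.6]
width: 0.13
gripper_force: 30.2
```

```bash
python3 -c "
from h import *
st()"
```

```text
t4.78 pos [581.6 -61.1  47.1] y-ang 33.0 tilt [ 0.001  0.002 -1.   ] F [ 2.3  5.1 -3.6] M [ 0.98 -0.62  0.47] w 0.130 g 30.2 j [-0.32  0.61  0.49  1.89 -0.41  0.74  0.98]
```

The moment jumped from 0.13 to 0.47 N m at 62°, which means it's on the stop. Releasing and lifting.

Emit:
jog_arm([
  [[0, 0, 0], [0, 0, -8], 0.7],
  [[0, 0, 0], [0, 0, -8], 0.7],
  [[0, 0, 0], [0, 0, -8], 0.7],
  [[0, 0, 0], [0, 0, -8], 0.7],
  [[0, 0, 3], [0, 0, -8], 0.7],
  [[0, 0, 8], [0, 0, -8], 0.7],
  [[0, 0, 12], [0, 0, 0], 0.7],
  [[-3, -5, 15], [0, 0, 10], 0.7],
])

```text
clock: 5.78
position: [0.5546, -0.1084, 0.1972]
ee_rot: [1.238, 2.883, 0.001]
force: [0.9, -2.3, -0.7]
width: 0.702
gripper_force: 0.0
```

Emit:
jog_arm([
  [[-2, -4, 0], [0, 0, 5], 0.5],
  [[-4, -8, 0], [0, 0, 10], 0.5],
  [[-6, -12, 0], [0, 0, 15], 0.5],
  [[-9, -16, 0], [0, 0, 19], 0.5],
  [[-11.5, -18.2, -2], [0, 0, 19], 0.5],
  [[-12.2, -18.2, -6], [0, 0, 19], 0.5],
  [[-12.2, -18.2, -6], [0, 0, 19], 0.5],
  [[-12.2, -18.2, -6], [0, 0, 19], 0.5],
])

```text
clock: 6.78
position: [0.431, -0.293, 0.1365]
ee_rot: [0.765, 3.046, -0.001]
force: [1.8, -0.4, 0.8]
width: 0.499
gripper_force: 0.0
```

Run:
```python
from h import *
st(); d=cam('top'); P=cloud(d); np.savez('top2.npz',P=P)
Z=P[...,2]; m=np.zeros(Z.shape,bool); m[170:210,285:320]=1; m&=Z>.06
v,u=np.where(m); print('knob',cv2.minAreaRect((P[m][:,:2]*1000).astype(np.float32)),m.sum())
s=cam('side'); a=s['img'][180:380,190:420]; b=d['img'][150:290,280:440]
a=cv2.resize(a,(460,400)); b=cv2.resize(b,(320,280)); b=cv2.copyMakeBorder(b,0,120,0,0,0)
cv2.imwrite('pics/c2.png',cv2.cvtColor(np.hstack([a,b]),cv2.COLOR_RGB2BGR))
```

```text
t6.78 pos [ 431.  -293.   136.5] y-ang 61.8 tilt [ 0.001 -0.001 -1.   ] F [ 1.8 -0.4  0.8] M [-0.01 -0.04 -0.03] w 0.499 g 0.0 j [ 0.11  0.39  0.52  1.97 -0.25  0.84  1.84]
knob ((580.6578979492188, -61.40467834472656), (38.68144989013672, 11.699883460998535), 5.74882698059082) 103
```

View pics/c2.png

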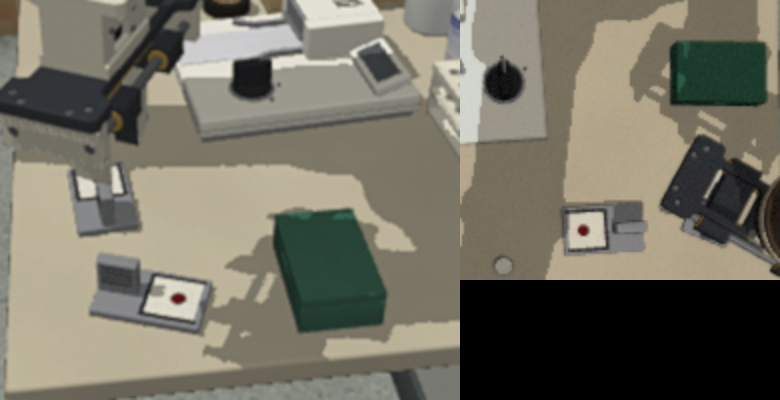

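The knob is back at rest (bar at 5.7°, same as before). Now I'll descend onto grip B, with the closing axis turned to 70°.

Emit:
jog_arm([
  [[0, -0.15, -2], [0, 0, 4], 0.5],
  [[0, -0.15, -5], [0, 0, 8], 0.5],
  [[0, -0.15, -8], [0, 0, 8], 0.5],
  [[0, -0.15, -10.5], [0, 0, 8], 0.5],
  [[0, -0.15, -12.2], [0, 0, 8], 0.5],
  [[0, -0.15, -12.2], [0, 0, 8], 0.5],
  [[0, -0.15, -12.2], [0, 0, 8], 0.3],
])

```text
clock: 7.75
position: [0.4308, -0.2943, 0.0142]
ee_rot: [0.552, 3.091, -0.001]
force: [0.4, -1.0, -0.3]
width: 0.433
gripper_force: 0.0
```

Emit:
jog_arm([
  [[0, 0, 0], [0, 0, 0], 0],
  [[0, 0, 0], [0, 0, 0], 0],
  [[0, 0, 0], [0, 0, 0], 0],
  [[0, 0, 0], [0, 0, 0], 0],
], newtons=45)

```text
clock: 8.25
position: [0.4304, -0.2941, 0.0137]
ee_rot: [0.552, 3.092, -0.0]
force: [-0.9, 0.2, 5.5]
width: 0.129
gripper_force: 45.0
```

```bash
python3 -c "
from h import *
st()"
```

```text
t8.25 pos [ 430.4 -294.1   13.7] y-ang 69.7 tilt [ 0.001 -0.    -1.   ] F [-0.9  0.2  5.5] M [0.05 0.21 0.09] w 0.129 g 45.0 j [ 0.23  0.57  0.37  2.06 -0.37  0.57  2.07]
```

Emit:
jog_arm([
  [[0, 0, 1.5], [0, 0, 0], 0],
  [[0, 0, 4], [0, 0, 0], 0],
  [[0, 0, 7], [0, 0, 0], 0],
  [[0.2, 2, 9], [0, 0, 2], 0],
  [[0.8, 5.5, 10], [0, 0, 5], 0],
  [[1.5, 9.5, 10], [0, 0, 9], 0],
  [[2, 13.5, 10], [0, 0, 13], 0],
  [[2.6, 17.5, 10], [0, 0, 17], 0],
])

```text
clock: 9.25
position: [0.4561, -0.1177, 0.1141]
ee_rot: [0.086, 3.14, 0.0]
force: [0.3, -0.2, -1.3]
width: 0.127
gripper_force: 44.9
```

Emit:
jog_arm([
  [[0.5, 4, 0], [0, 0, 3], 0],
  [[1, 8, 0], [0, 0, 6], 0],
  [[1.6, 11.5, 0], [0, 0, 8], 0],
  [[1.9, 13.4, 0], [0, 0, 8], 0],
  [[1.9, 13.4, -2], [0, 0, 8], 0],
  [[1.9, 13.4, -4], [0, 0, 8], 0],
  [[1.9, 13.4, -4], [0, 0, 8], 0],
  [[1.9, 13.4, -4], [0, 0, 8], 0],
])

```text
clock: 10.25
position: [0.4755, 0.015, 0.0742]
ee_rot: [-0.13, 3.138, 0.0]
force: [-1.0, -0.3, -0.7]
width: 0.126
gripper_force: 44.9
```

Run:
```python
from h import *
st(); d=cam('top'); P=cloud(d); s=cam('side'); 
# expected holder nose corners & reader frame overlay
Z=P[...,2]
hs=cv2.cvtColor(d['img'],cv2.COLOR_RGB2HSV)
a=d['img'][100:310,200:340]; b=s['img'][130:280,200:400]
cv2.imwrite('pics/c3.png',cv2.cvtColor(np.hstack([cv2.resize(a,(360,540)),cv2.copyMakeBorder(cv2.resize(b,(440,330)),0,210,0,0,0)]),cv2.COLOR_RGB2BGR))
np.savez('top3.npz',P=P,img=d['img'])
```

```text
t10.25 pos [475.5  15.   74.2] y-ang 94.7 tilt [ 0.001  0.    -1.   ] F [-1.  -0.3 -0.7] M [ 0.    0.05 -0.02] w 0.126 g 44.9 j [-0.37  0.4   0.29  2.12 -0.19  0.64  1.7 ]
```

View pics/c3.png

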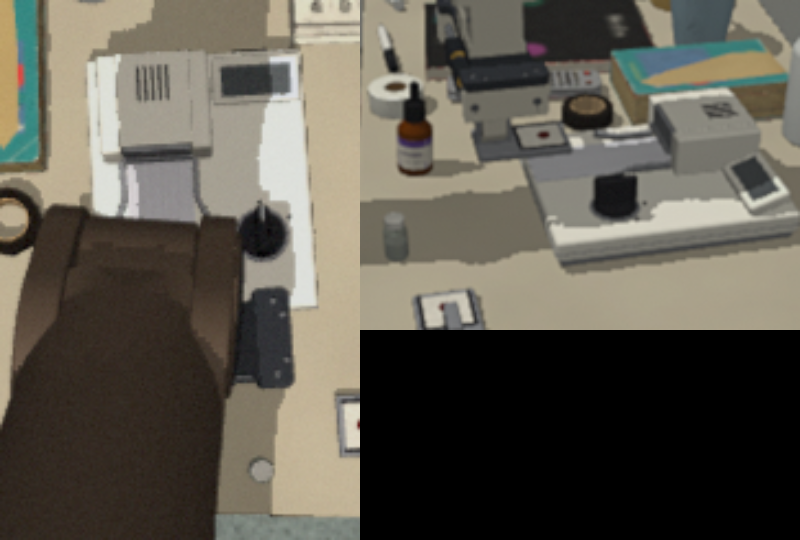

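The arm hides the holder in the top view. The side view shows it held level with its nose toward the bay, at about crop (540,137). I'll measure its pose from the side depth.

```bash
cat > m.py <<'E'
from h import *
th=np.radians(4.8); O=np.array([627.,-7.3])
def meas(zlo,zhi):
    s0=st(); s=cam('side'); P=cloud(s)*1000
    q=(P[...,:2]-O)@np.array([[np.cos(th),-np.sin(th)],[np.sin(th),np.cos(th)]])  # reader frame
    print('TCP in reader',np.round((s0['position'][:2]*1000-O)@np.array([[np.cos(th),-np.sin(th)],[np.sin(th),np.cos(th)]]),1))
    return s,P,q
E
python3 - <<'E'
from m import *
s,P,q=meas(0,0); Z=P[...,2]
m=(q[...,0]>-135)&(q[...,0]<-60)&(abs(q[...,1]-35)<45)&(Z>62)&(Z<75)
x=q[m]; print(m.sum(), cv2.minAreaRect(x.astype(np.float32)))
A=np.c_[x,np.ones(len(x))]; c=np.linalg.lstsq(A,Z[m],rcond=None)[0]; print('plane slopes deg',np.degrees(c[:2]),'z mean',Z[m].mean(),'xmax',np.percentile(x[:,0],[1,98]),'y',np.percentile(x[:,1],[1,99]))
for lo,hi in((-120,-105),(-105,-90),(-90,-78)):
    k=(x[:,0]>lo)&(x[:,0]<hi); print(lo,np.percentile(x[k,1],[1,50,99]))
# rails
r=(q[...,0]>-42)&(q[...,0]<16)&(abs(q[...,1]-35)<48)&(Z>39)&(Z<44.5)
for lo,hi in((-38,-30),(-30,-20),(-14,-4),(-4,8)):
    k=r&(q[...,0]>lo)&(q[...,0]<hi); y=q[k][:,1]; print('rail',lo,y[y>35].mean() if (y>35).any() else None,y[y<35].mean() if (y<35).any() else None)
E
```

```text
t10.35 pos [475.7  15.   74.3] y-ang 94.7 tilt [ 0.001  0.    -1.   ] F [ 0.6  0.7 -0.6] M [ 0.04  0.03 -0.04] w 0.126 g 44.9 j [-0.37  0.4   0.29  2.12 -0.19  0.64  1.7 ]
TCP in reader [-148.9   34.9]
388 ((-105.18760681152344, 32.333213806152344), (59.18056106567383, 56.69050598144531), 1.035687804222107)
plane slopes deg [-0.39596598  1.9269834 ] z mean 67.19061690484095 xmax [-133.9405609   -77.70289464] y [ 4.79496045 59.46302796]
-120 [ 5.16354585 27.84884922 59.30244087]
-105 [ 5.15899954 27.01124036 58.78955425]
-90 [ 4.87450427 27.12795441 57.61190761]
rail -38 72.61685974434658 -4.056850439998637
rail -30 67.98005733307329 -3.3073191503258696
rail -14 65.0169330889478 1.4334164202694708
rail -4 64.90740797659682 1.3119138119916598
```

Emit:
jog_arm([
  [[1, 0.1, -0.5], [0, 0, 0.1], 0],
  [[2, 0.2, -1], [0, 0, 0.1], 0],
  [[3, 0.3, -1.5], [0, 0, 0.1], 0],
  [[4, 0.35, -2], [0, 0, 0.1], 0],
  [[5, 0.4, -2.1], [0, 0, 0.1], 0],
  [[5, 0.4, -2.2], [0, 0, 0.1], 0],
  [[5, 0.4, -2.3], [0, 0, 0.1], 0],
])

```text
clock: 11.28
position: [0.5249, 0.019, 0.0503]
ee_rot: [0.133, -3.138, 0.0]
force: [-0.1, 0.6, -1.1]
width: 0.126
gripper_force: 44.9
```

Run:
```python
from m import *
s,P,q=meas(0,0); Z=P[...,2]
X,Y=q[...,0],q[...,1]
for lo,hi in((-70,-60),(-60,-50),(-50,-40),(-40,-32),(-32,-28)):
    k=(X>lo)&(X<hi)&(Y>-15)&(Y<85)&(Z>42); y=Y[k]; print(lo,np.round(np.percentile(y,[1,99]),1) if k.sum() else 0, np.round(np.median(Z[k]),1),k.sum())
for lo,hi in((-20,-10),(-10,0),(0,10)):
    k=(X>lo)&(X<hi)&(Y>-5)&(Y<75)&(Z>38.5);print('rails',lo,np.round(np.percentile(Y[k],[1,99]),1))
k=(X>-40)&(X<10)&(abs(Y-35)<20)&(Z<40);print('floor',np.median(Z[k]),k.sum())
u=[proj(s,[p[0]/1000,p[1]/1000,.045]) for p in [(620,20)]][0]
a=s['img'][150:240,260:400]
cv2.imwrite('pics/c4.png',cv2.cvtColor(cv2.resize(a,(784,504),interpolation=2),cv2.COLOR_RGB2BGR))
```

```text
t11.28 pos [524.9  19.   50.3] y-ang 94.8 tilt [-0. -0. -1.] F [-0.1  0.6 -1.1] M [0.05 0.05 0.  ] w 0.126 g 44.9 j [-0.34  0.51  0.27  2.02 -0.21  0.65  1.73]
TCP in reader [-99.6  34.7]
-70 [-14.2  56.2] 274.9 328
-60 [ 6.2 55.4] 43.9 70
-50 [ 3.5 59.2] 43.3 56
-40 [ 6.3 57.1] 43.3 42
-32 [ 6.9 53.4] 43.3 23
rails -20 [-4.  66.6]
rails -10 [-3.1 69.3]
rails 0 [-1.3 67.6]
floor 33.0742898289363 217
```

View pics/c4.png

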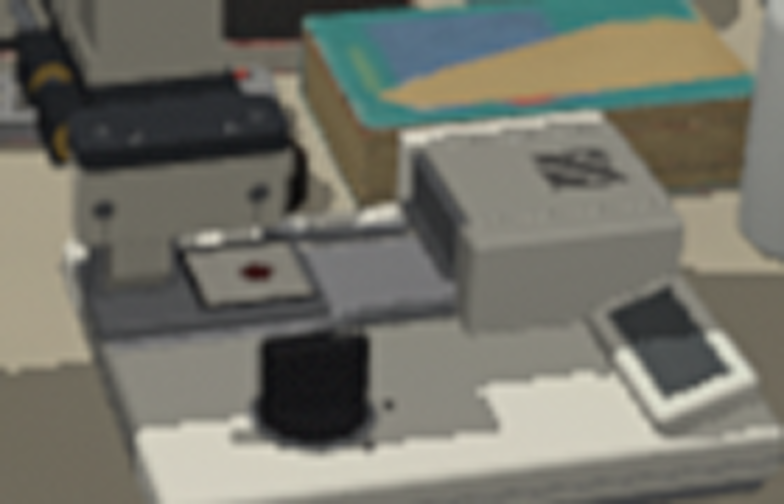

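The nose sits between the flared rails at crop (320,300), level and about centred. I'll lower 1 mm and ease forward.

Emit:
jog_arm([
  [[0, 0, -0.1], [0, 0, 0], 0],
  [[0.5, 0.04, -0.1], [0, 0, 0], 0],
  [[1, 0.08, -0.1], [0, 0, 0], 0],
  [[1.5, 0.13, -0.1], [0, 0, 0], 0],
  [[2, 0.17, -0.1], [0, 0, 0], 0],
  [[2.5, 0.21, -0.1], [0, 0, 0], 0],
  [[3, 0.25, -0.1], [0, 0, 0], 0],
])

```text
clock: 12.2
position: [0.5555, 0.0216, 0.0493]
ee_rot: [0.133, -3.139, -0.0]
force: [-0.8, 0.4, -0.1]
width: 0.131
gripper_force: 44.9
```

```bash
python3 -c "
from m import *
meas(0,0)"
```

```text
t12.20 pos [555.5  21.6  49.3] y-ang 94.8 tilt [-0.  0. -1.] F [-0.8  0.4 -0.1] M [ 0.05  0.04 -0.01] w 0.131 g 44.9 j [-0.33  0.54  0.27  1.94 -0.22  0.68  1.73]
TCP in reader [-68.8  34.8]
```

Emit:
jog_arm([
  [[0.4, 0.03, 0], [0, 0, 0], 0],
  [[0.8, 0.07, 0], [0, 0, 0], 0],
  [[1.2, 0.1, 0], [0, 0, 0], 0],
  [[1.6, 0.13, 0], [0, 0, 0], 0],
  [[2, 0.17, 0], [0, 0, 0], 0],
  [[2.4, 0.2, 0], [0, 0, 0], 0],
])

```text
clock: 13.0
position: [0.5794, 0.0236, 0.0493]
ee_rot: [-0.133, 3.139, 0.0]
force: [-0.5, 0.2, -0.8]
width: 0.128
gripper_force: 44.9
```

```bash
python3 -c "
from m import *
meas(0,0)"
```

```text
t13.00 pos [579.4  23.6  49.3] y-ang 94.8 tilt [ 0.  0. -1.] F [-0.5  0.2 -0.8] M [-0.05  0.04 -0.01] w 0.128 g 44.9 j [-0.32  0.57  0.27  1.88 -0.22  0.71  1.73]
TCP in reader [-44.8  34.8]
```

Emit:
jog_arm([
  [[0.4, 0.03, 0], [0, 0, 0], 0],
  [[0.8, 0.07, 0], [0, 0, 0], 0],
  [[1.2, 0.1, 0], [0, 0, 0], 0],
  [[1.6, 0.13, 0], [0, 0, 0], 0],
  [[2, 0.17, 0], [0, 0, 0], 0],
  [[2.3, 0.19, 0], [0, 0, 0], 0],
])

```text
clock: 13.8
position: [0.6024, 0.0255, 0.0493]
ee_rot: [-0.133, 3.139, 0.0]
force: [-1.0, -0.4, -1.9]
width: 0.125
gripper_force: 44.9
```

Emit:
jog_arm([
  [[0.1, 0.01, 0], [0, 0, 0], 0],
  [[0.2, 0.02, 0], [0, 0, 0], 0],
  [[0.3, 0.02, 0], [0, 0, 0], 0],
  [[0.4, 0.03, 0], [0, 0, 0], 0],
  [[0.5, 0.04, 0], [0, 0, 0], 0],
  [[0.6, 0.05, 0], [0, 0, 0], 0],
])

```text
clock: 14.55
position: [0.6076, 0.0259, 0.0492]
ee_rot: [0.133, -3.138, -0.0]
force: [-2.3, -0.8, 1.2]
width: 0.127
gripper_force: 44.9
```

```bash
python3 -c "
from m import *
meas(0,0)"
```

```text
t14.55 pos [607.6  25.9  49.2] y-ang 94.8 tilt [-0.001 -0.    -1.   ] F [-2.3 -0.8  1.2] M [-0.03  0.64  0.01] w 0.127 g 44.9 j [-0.31  0.61  0.27  1.81 -0.23  0.75  1.73]
TCP in reader [-16.5  34.7]
```

Emit:
jog_arm([
  [[0.1, 0.01, 0], [0, 0, 0], 0],
  [[0.2, 0.02, 0], [0, 0, 0], 0],
  [[0.3, 0.02, 0], [0, 0, 0], 0],
  [[0.4, 0.03, 0], [0, 0, 0], 0],
  [[0.5, 0.04, 0], [0, 0, 0], 0],
  [[0.6, 0.05, 0], [0, 0, 0], 0],
  [[0.65, 0.05, 0], [0, 0, 0], 0],
])

```text
clock: 15.48
position: [0.6144, 0.0265, 0.0492]
ee_rot: [0.133, -3.138, -0.0]
force: [-4.3, -1.4, 1.1]
width: 0.133
gripper_force: 45.0
```

```bash
python3 -c "
from m import *
meas(0,0)"
```

```text
t15.47 pos [614.4  26.5  49.2] y-ang 94.8 tilt [-0.001 -0.    -1.   ] F [-4.3 -1.4  1.1] M [-0.08  1.23  0.05] w 0.133 g 45.0 j [-0.31  0.62  0.27  1.79 -0.23  0.76  1.73]
TCP in reader [-9.8 34.7]
```

Emit:
jog_arm([
  [[0.05, 0, 0], [0, 0, 0], 0],
  [[0.1, 0.01, 0], [0, 0, 0], 0],
  [[0.15, 0.01, 0], [0, 0, 0], 0],
  [[0.15, 0.01, 0], [0, 0, 0], 0],
])

```text
clock: 16.02
position: [0.6157, 0.0266, 0.0492]
ee_rot: [0.133, -3.138, -0.0]
force: [-5.7, -0.6, 2.0]
width: 0.128
gripper_force: 45.0
```

```bash
python3 -c "
from m import *
meas(0,0)"
```

```text
t16.02 pos [615.7  26.6  49.2] y-ang 94.8 tilt [-0.001  0.    -1.   ] F [-5.7 -0.6  2. ] M [-0.15  1.22  0.08] w 0.128 g 45.0 j [-0.31  0.62  0.27  1.79 -0.23  0.76  1.73]
TCP in reader [-8.4 34.7]
```

Emit:
jog_arm([
  [[0.05, 0, 0], [0, 0, 0], 0],
  [[0.1, 0.01, 0], [0, 0, 0], 0],
  [[0.1, 0.01, 0], [0, 0, 0], 0],
])

```text
clock: 16.45
position: [0.6162, 0.0265, 0.0492]
ee_rot: [0.133, -3.137, -0.0]
force: [-7.4, 0.3, 1.8]
width: 0.128
gripper_force: 45.0
```

Emit:
jog_arm([
  [[0.05, 0, 0], [0, 0, 0], 0],
  [[0.1, 0.01, 0], [0, 0, 0], 0],
  [[0.1, 0.01, 0], [0, 0, 0], 0],
])

```text
clock: 16.82
position: [0.6163, 0.0265, 0.049]
ee_rot: [0.133, -3.135, -0.0]
force: [-10.1, -1.6, 5.2]
width: 0.125
gripper_force: 45.0
```

```bash
python3 -c "
from m import *
meas(0,0)"
```

```text
t16.82 pos [616.3  26.5  49. ] y-ang 94.8 tilt [-0.004 -0.    -1.   ] F [-10.1  -1.6   5.2] M [-0.23  2.22  0.08] w 0.125 g 45.0 j [-0.31  0.62  0.27  1.78 -0.23  0.77  1.73]
TCP in reader [-7.9 34.6]
```

The TCP has stalled at reader x = -7.9 mm (home is -8) with the push up from 5.7 to 10 N, so the holder is on the hard stop. I'll check it stays steady with one look, then hand in.

Emit:
jog_arm([
  [[0, 0, 0], [0, 0, 0], 0],
  [[0, 0, 0], [0, 0, 0], 0],
  [[0, 0, 0], [0, 0, 0], 0],
  [[0, 0, 0], [0, 0, 0], 0],
])

```text
clock: 17.38
position: [0.6162, 0.0265, 0.049]
ee_rot: [0.132, -3.135, -0.0]
force: [-11.1, -1.1, 3.8]
width: 0.124
gripper_force: 45.0
```

```bash
python3 -c "
from m import *
s,P,q=meas(0,0); save(s,'fin.png')"
```

```text
t17.38 pos [616.2  26.5  49. ] y-ang 94.8 tilt [-0.004 -0.    -1.   ] F [-11.1  -1.1   3.8] M [-0.29  2.1   0.15] w 0.124 g 45.0 j [-0.31  0.62  0.27  1.78 -0.23  0.77  1.73]
TCP in reader [-7.9 34.6]
```

View pics/fin.png

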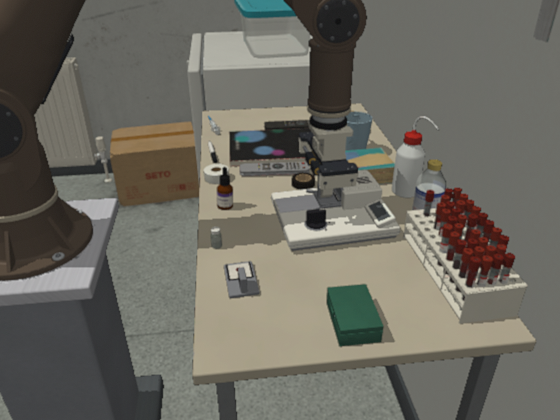

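The holder is home in the bay, held at (330,195). The vial (215,237), look-alike (241,278), green box (353,313) and dropper (225,190) are where they started.

```bash
python3 -c "
from cell import arm
print(arm.sign_off())"
```

```text
the job is handed in; nothing more can be done
None
```

I zeroed the reader (knob to its stop, then released), pushed the card holder home gently, and handed the job in at 17.4 s with the arm still pressing it there at about 11 N.

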